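Fit the change gear on the strip feeder and hold it home

ROBOT

A 6-joint arm with a two-finger parallel gripper is mounted at the origin on the work surface. World frame = base frame: x ahead of the robot, y to its left, z up, the work surface at z = 0. Lengths are in m, angles in rad, forces in N, time in s.
With the tool pointing down it reaches from about 0.35 to 0.975 m from the base axis. Payload 4.9 kg.
Tool frame: the origin (TCP) lies at the very end of the fingers, on their centre line; the grasp point (between the pads) lies 19 mm behind it; x points along the fingers, z is the direction in which the jaws open and shut, and the axes are right-handed (so a half turn about x gives the same grasp; the last joint's range is limited). The gripper opens to 85 mm and grips with 20 to 120 N. Pads are 22 mm wide; open, the fingers measure 114 mm over their backs; the gripper's body (76 mm by 85 mm) begins 54 mm behind the grasp point. The pads swing forward as they close: fully open they stand 13 mm farther back than shut.
Start: joints at [-1.452, 0.053, 1.613, -0, 1.476, -0.119], TCP at [0.147, -0.607, 0.2] pointing down, gripper open.
Joint ranges: [-3.01, 3.01], [-1.01, 2.22], [0.06, 2.58], [-1.02, 4.17], [0.09, 2.62], [-3.14, 3.14]. Speed limits (rad/s): [2.57, 2.57, 3.14, 3.14, 3.14, 3.14].

INTERFACE

Orientations are given as a unit quaternion [w, x, y, z].
In Python, from plant import manip, vision, job gives the robot as it stands.
- The arm moves only by the tool servo_tool, never from a script. Its arguments are lists of equal length, an entry for each row: "twist": the turn, a rotation vector about the world's x, y, z in rad, a list of three; "xyz": the shift along the world's x, y, z in cm, a list of three; "fingers": the opening, from 0 (shut) to 1 (fully open). In form: {"twist": [[wx, wy, wz], ...], "xyz": [[x, y, z], ...], "fingers": [fingers, ...]}. A call has 1 to 8 rows; each row shifts and turns the commanded pose from where the row before left it; what a row does not reach is not made up. A row lasts 1/8 s, in which the tool goes at most 62.5 mm and 10.7 degrees, less where a joint would pass 70% of its speed; a pose out of reach is approached as far as the arm can. A call with a gripper value outside its range is refused whole. The fingers move at their own pace and stop on an object; the grip force is fixed at half the most. Time passes only in rows, so rows that do not move let the fingers close. It gives the time, the measured TCP pose, the force and the opening at its end, in the units of the state.
- manip.state(): the state, without advancing time (a new reading comes with each control period).
- vision.grab_frame(name): name is "scene" or "top" or "wrist"; returns the picture (384x512x3 uint8, red, green, blue); there is no depth.
- vision.get_calibration(name): a dict with "camera_matrix" (3x3 intrinsics, pixels), "origin" and "orientation" of the camera in the world; the wrist camera has in their place "mount" (4x4, takes a point from camera to tool coordinates, whose origin is the TCP and whose axes are the tool frame's). Camera axes: x right, y up, looking along -z (the intrinsics and any distortion apply to the point x, -y, -z); pixel columns grow to the right and rows downward; lengths in m; the calibration is good to about 2 mm. A picture is of the moment at which its call begins: read the wrist's pose just before it. get_calibration takes no time and is no camera call.
- job.job_done(): hands the job in, once; it reports no verdict.
Trained networks look in the newest picture that a camera, given by its name, has taken for a name from the list of things; names that differ only in an ending like _2 or _b are one class to them, and where a whole thing is asked for, a point or a joint stands for the part that bears it (a point fixed in the world has none). Each returns a list of dicts, best first, with "score" (0 to 1); they miss things now and then, are a little off and sometimes report something else, mostly with a low value. They report only what shows in the picture. A call takes as long as a camera call. They do not tell look-alikes from the thing itself.
- vision.spot_in(camera, label): "extent" ([centre column, centre row, width, height] in pixels, round what is visible of it).
The state is a dict: "time": time; "joint_pos": joint angles; "joint_vel": joint speeds; "joint_efforts": joint torques, N m; "tool_pos": TCP position; "tool_rot": TCP orientation; "contact_force": force on the tool from outside, world axes, zero at the start; "ft_torque": the same for the moment, N m; "gripper_width": opening from 0.0 (shut) to 1.0 (fully open).
Only numpy, scipy, OpenCV 4.12 (cv2) and the standard library are available. Lean on these libraries where they do the work, as an engineer would, in place of code of your own. Each camera call takes 0.05 s, during which the arm holds its last target.

TASK

We are changing the feed gear: draw the stud slide (the one with the black knob) back from the driving gear until it reaches its stop and the spring plunger holds it there, then fit the new cream nylon gear, hub up, on the splined stud, turning it until the splines mesh and it slides down. Push it fully home against the spring washer and finish like that, still holding the gear pressed down without letting go, so that I can put the clip on. Leave the old gear, the wrench and the grease tin where they lie.

Things in the scene. Friction and masses are not known exactly. Their poses are not given: they have to be found in the camera images.
- machine: blue strip feeder fixed to the bench, gear cover off. Bed 160 mm (x) by 475 mm (y), its top 45 mm above the bench, from y = -185 to +290 mm of this frame. Origin on the bench under the slide's centre line. The slide is drawn back along this frame's -y. Roll stand with black handwheel beyond y = +150 mm, 182 mm high; brass spring plunger on the +x side at y = -50 mm
- driving_gear (a point): top centre of the fixed steel driving gear, 78 mm diameter, 18 mm thick, its top 110 mm above the bench, a nut and shaft end rising 20 mm more; it is in the way of the new gear until the slide is drawn back
- slide (a joint): travel of the stud slide along the machine's -y, in m: 0 = stud axis 75 mm from the driving gear's axis, 0.047 = end stop. The spring plunger's ball drops into a notch at 0.045 and then holds the slide (it takes more than 14 N to dislodge); before that about 3 to 4 N move it and it stays where it is left
- slide_knob (a point): centre of the top face of the slide's black upright knob, 22 mm diameter and 45 mm tall, top 145 mm above the bench; it stands on the slide 78 mm from the stud's axis on the machine's -y side
- stud_home (a point): on the axis of the upright splined steel stud, at the height of the new gear's underside when fully home (92 mm above the bench). 6 keys, each 6 mm wide, every 60 degrees, 28 mm diameter over the keys, one along this frame's +x; they reach 31 mm above this point and taper to ridges at 34 mm. The stud turns stiffly (0.5 N m)
- stud_top (a point): top centre of the stud, 66 mm above stud_home. Above the keys the stud is a round pilot, 21 mm diameter, with a lead-in cone on its last 8 mm to 12 mm diameter
- washer (a joint): how far the brass spring washer under the gear's seat (50 mm diameter, round the stud) is pressed down, in m: 0 = up, 0.005 = fully down on its stop. 7 N start it and 13 N hold it fully down, more than the gear's weight; it springs back when not pressed
- new_gear: the new gear, lying hub up on the bench: cream nylon, 26 teeth, 84 mm diameter, 18 mm thick, with a round steel hub 44 mm diameter rising to 48 mm above the underside; about 0.3 kg. Origin on its axis at the underside, z up along the hub. Bore and splines: see gear_bore
- gear_bore (a point): centre of the hub's top face, 48 mm above the gear's underside. The bore, 30 mm, has 6 slots 8.5 mm wide, one along this frame's +x, the rest every 60 degrees; between them 6 splines reach in to 24 mm diameter, from 4 mm above the underside to the top. It slides over the keys when its x matches that of stud_home within 5 degrees, modulo 60 degrees
- old_gear: the worn gear taken off, dark steel, 22 teeth, 72 mm diameter, 18 mm thick, low hub to 26 mm; origin under its centre. Leave alone
- wrench: steel wrench 170 mm long lying on the bench. Leave alone
- grease_tin: green tin with a yellow lid, 68 mm diameter, 65 mm tall; origin under its centre. Leave alone
Not all that is in view belongs to the job. Of the things shaped like the new_gear, the cream one is meant.

How it is judged:
By the outcome, as a careful person would: the job done as asked, in the order asked, and still so for the second after the job is handed in, while the arm keeps its last pose, push and grip.
It also fails if it takes over 48 s, if anything falls off the work surface, if the arm or the gripper's body presses on something with over 40 N, if the wrist force passes 120 N, or if a joint passes its speed limit or range.

## Working session

There is one attempt and no reset: what is moved stays moved. The work goes in short steps, Python scripts to look and compute and a tool call to move; the robot and the scene stay as the last step left them, time stands still between calls to the robot, and variables do not carry over. Pictures are saved under pics/ and viewed, and the job is handed in when it is done.

Besides the shell and the picture viewer there is one more tool, called after "Call:" as name(argument=value, ...) on one line, values as JSON. servo_tool: Moves the arm, as the interface text tells. Its arguments: {"type":"object","properties":{"twist":{"type":"array","items":{"type":"array","items":{"type":"number"}}},"xyz":{"type":"array","items":{"type":"array","items":{"type":"number"}}},"fingers":{"type":"array","items":{"type":"number"}}},"required":["twist","xyz","fingers"]}

```bash
mkdir -p pics; ls
python3 - <<'E'
from plant import manip, vision, job
import cv2
print(manip.state())
for n in("scene","top","wrist"):
    f=vision.grab_frame(n); cv2.imwrite(f"pics/{n}0.png",f[:,:,::-1])
    print(n,vision.get_calibration(n))
E
```

```text
pics
{'time': 0.0, 'joint_pos': array([-1.45196469e+00,  5.33476945e-02,  1.61431292e+00,  4.19892809e-05,
        1.47597529e+00, -1.18980320e-01]), 'joint_vel': array([-1.84952763e-03,  7.94739294e-05, -4.98863786e-04, -6.31604200e-04,
        3.19761832e-04, -1.15608300e-03]), 'joint_efforts': array([-2.49617529e-03, -3.93683124e+01, -3.70177853e+01, -1.15689622e-04,
        7.26496830e-03, -3.35349583e-06]), 'tool_pos': array([ 0.14717853, -0.60671692,  0.19845746]), 'tool_rot': array([ 0.555281  ,  0.4376787 ,  0.55628165, -0.43663611]), 'contact_force': array([-0.35534502, -0.07995931,  0.13127125]), 'ft_torque': array([-0.01997399,  0.0006563 , -0.01381106]), 'gripper_width': 0.9996339164906444}
scene {'camera_matrix': array([[420.95660228,   0.        , 251.23655934],
       [  0.        , 420.95660228, 189.31103146],
       [  0.        ,   0.        ,   1.        ]]), 'origin': array([ 1.02124947, -0.45240091,  0.86644369]), 'orientation': array([0.86767945, 0.27433187, 0.12583095, 0.39502022])}
top {'camera_matrix': array([[482.28556701,   0.        , 256.09778637],
       [  0.        , 482.28556701, 190.38008267],
       [  0.        ,   0.        ,   1.        ]]), 'origin': array([ 0.52065437, -0.11946525,  1.18816566]), 'orientation': array([-0.70099134, -0.03796891,  0.03021251,  0.71151719])}
wrist {'camera_matrix': array([[332.67352123,   0.        , 257.97949034],
       [  0.        , 332.67352123, 191.85120689],
       [  0.        ,   0.        ,   1.        ]]), 'mount': array([[-1.20789614e-03,  2.84400572e-01, -9.58704780e-01,
        -1.74431652e-01],
       [-1.43410884e-04,  9.58705420e-01,  2.84400943e-01,
         7.13831460e-02],
       [ 9.99999260e-01,  4.81015503e-04, -1.11723044e-03,
        -1.20927240e-03],
       [ 0.00000000e+00,  0.00000000e+00,  0.00000000e+00,
         1.00000000e+00]])}
```

View pics/scene0.png

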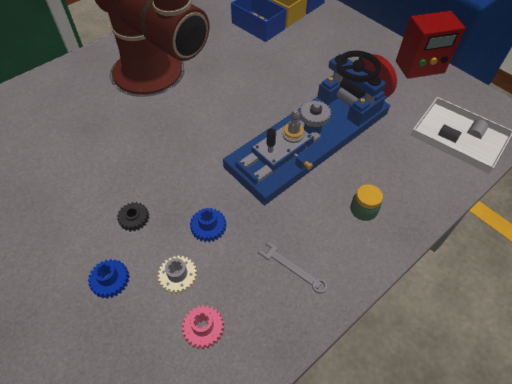

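View pics/top0.png

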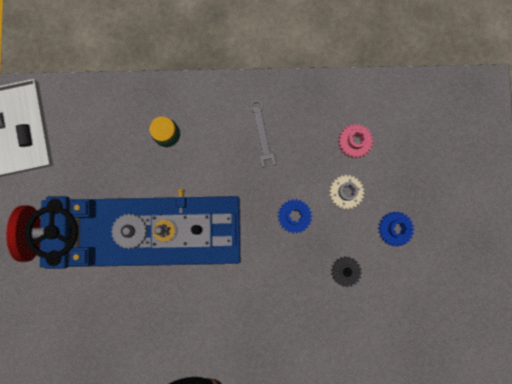

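View pics/wrist0.png

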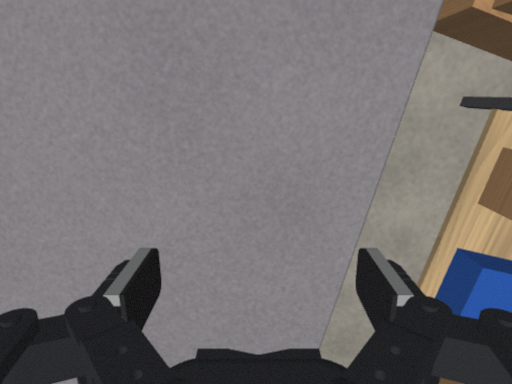

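```bash
cat > h.py <<'E'
import numpy as np, cv2
from scipy.spatial.transform import Rotation as R
from plant import manip, vision, job
def q2R(q): return R.from_quat([q[1],q[2],q[3],q[0]]).as_matrix()
def cam(n,st=None):
    c=vision.get_calibration(n); K=c["camera_matrix"]
    if n=="wrist":
        st=st or manip.state(); T=np.eye(4); T[:3,:3]=q2R(st["tool_rot"]); T[:3,3]=st["tool_pos"]
        M=T@c["mount"]; return K,M[:3,3],M[:3,:3]
    return K,np.array(c["origin"]),q2R(c["orientation"])
def p2w(C,u,v,z):
    K,o,Rm=C; d=np.linalg.inv(K)@np.array([u,v,1.]); d=Rm@np.array([d[0],-d[1],-d[2]])
    return o+d*(z-o[2])/d[2]
def w2p(C,p):
    K,o,Rm=C; q=Rm.T@(np.asarray(p,float)-o); q=np.array([q[0],-q[1],-q[2]]); q=K@q; return q[:2]/q[2]
def shot(n,f):
    st=manip.state(); im=vision.grab_frame(n); cv2.imwrite(f"pics/{f}.png",im[:,:,::-1]); return im,cam(n,st)
E
python3 - <<'E'
from h import *
zs=dict(new_gear=.024,gear_bore=.048,slide_knob=.145,stud_top=.158,stud_home=.1,driving_gear=.11,washer=.09,old_gear=.013,grease_tin=.065,wrench=.005,machine=.045)
for n in("top","scene"):
    im,C=shot(n,n+"1")
    for l in zs:
        r=vision.spot_in(n,l)
        for d in r[:5]:
            e=d["extent"]; print(n,l,round(d["score"],2),np.round(e,1),np.round(p2w(C,e[0],e[1],zs[l]),4))
    if n=="top": cv2.imwrite("pics/topc.png",cv2.resize(im[180:280,0:250,::-1],None,fx=3.2,fy=3.2,interpolation=cv2.INTER_CUBIC)); cv2.imwrite("pics/topg.png",cv2.resize(im[110:300,260:430,::-1],None,fx=3,fy=3,interpolation=cv2.INTER_CUBIC))
    else:cv2.imwrite("pics/scenec.png",cv2.resize(im[40:200,220:400,::-1],None,fx=3.6,fy=3.6,interpolation=cv2.INTER_CUBIC))
print(manip.state()["time"])
E
```

```text
top new_gear 0.91 [354.7 142.3  34.4  32.8] [ 0.7477 -0.3501  0.024 ]
top new_gear 0.86 [345.4 192.2  34.7  33.7] [ 0.6256 -0.3234  0.024 ]
top new_gear 0.63 [397.3 229.   35.6  32.6] [ 0.5351 -0.4448  0.024 ]
top new_gear 0.62 [295.  217.6  31.7  31.5] [ 0.5661 -0.2003  0.024 ]
top gear_bore 0.9 [353.5 145.1  33.7  34.6] [ 0.7362 -0.3422  0.048 ]
top gear_bore 0.88 [295.2 217.2  34.4  33.7] [ 0.5661 -0.1991  0.048 ]
top gear_bore 0.84 [345.2 195.   37.8  39.2] [ 0.6168 -0.3186  0.048 ]
top gear_bore 0.83 [394.8 229.2  35.4  31. ] [ 0.5344 -0.4322  0.048 ]
top slide_knob 0.66 [180.8 231.6  64.6  37. ] [0.5348 0.0551 0.145 ]
top stud_top 0.56 [166.5 229.2  16.6  10.9] [0.5402 0.0835 0.158 ]
top driving_gear 0.77 [121.9 228.4 233.9  76.9] [0.5443 0.193  0.11  ]
top washer 0.62 [164.6 230.6  20.   25.5] [0.5383 0.1013 0.09  ]
top old_gear 0.6 [347.9 271.9  29.   27.1] [ 0.4342 -0.3252  0.013 ]
top grease_tin 0.74 [182.8 231.1  64.3  37.6] [0.537  0.0639 0.065 ]
top grease_tin 0.56 [164.5 132.4  29.8  28.9] [0.771  0.1074 0.065 ]
top wrench 0.78 [264.9 134.1  23.6  66.7] [ 0.7758 -0.1313
[... 661 characters left out ...]
 slide_knob 0.98 [281.2 140.4  63.6  62. ] [0.5794 0.021  0.145 ]
scene slide_knob 0.62 [311.3 128.2 177.4 156.1] [0.598  0.0999 0.145 ]
scene stud_top 0.68 [293.8 124.2   4.6  22. ] [0.5702 0.0686 0.158 ]
scene stud_home 0.5 [295.6 122.   12.6  21.8] [0.5308 0.1199 0.1   ]
scene driving_gear 0.78 [309.3 126.2 173.8 155.5] [0.5695 0.1278 0.11  ]
scene washer 0.51 [295.1 132.2  18.6  10.3] [0.5487 0.1019 0.09  ]
scene old_gear 0.83 [132.3 215.2  33.7  29.9] [ 0.4382 -0.3219  0.013 ]
scene grease_tin 0.94 [366.3 201.9  35.8  32.8] [0.7936 0.0913 0.065 ]
scene wrench 0.67 [291.7 268.9  63.4  48.5] [ 0.7838 -0.1293  0.005 ]
scene machine 0.63 [310.2 127.7 174.8 155.4] [0.5361 0.1756 0.045 ]
1.35
```

View pics/topc.png

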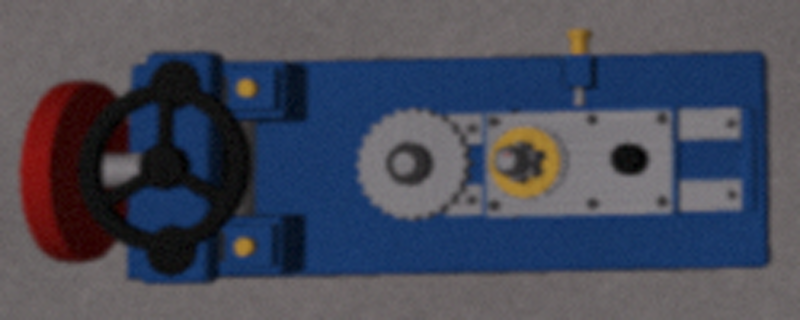

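View pics/topg.png

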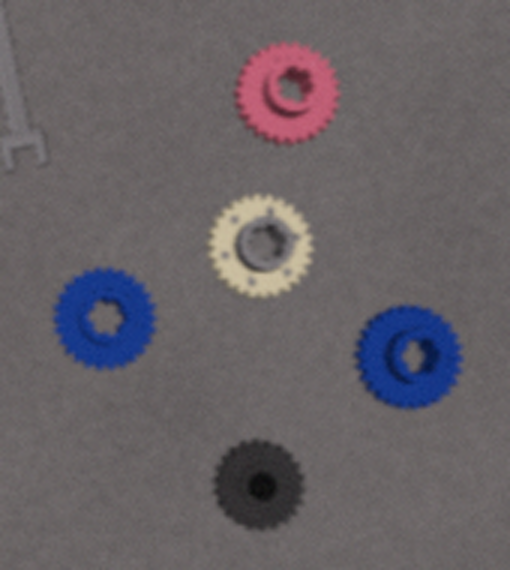

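View pics/scenec.png

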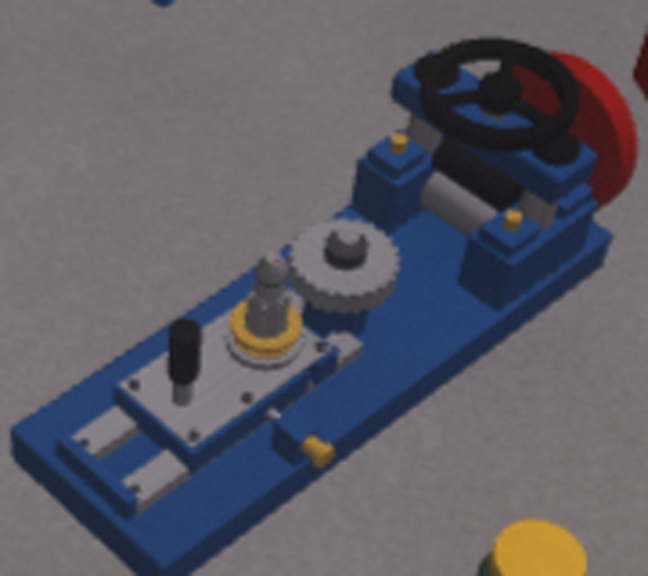

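```bash
cat > fit.py <<'E'
from h import *
from scipy.optimize import least_squares
T=cam("top");S=cam("scene")
t=lambda u,v:((u+.5)/3.2-.5,180+(v+.5)/3.2-.5); s=lambda u,v:(220+u/3.6,40+v/3.6)
# machine pts: (x,y,z,slidecoef), stud y0 = unknown ys ; driving gear y= ys+75
ob=[(T,t(413,164),'g',.110),(T,t(629,158),'k',.145),(T,t(764,54),(.08,-.185),.045),(T,t(767,266),(-.08,-.185),.045),(T,t(507,161),'s',.158),
(S,s(345,262),'g',.110),(S,s(185,326),'k',.145),(S,s(12,437),(-.08,-.185),.045),(S,s(271,260),'s',.158),(T,t(525,160),'s',.09)]
def pts(p,k,z):
    x,y,a,ys=p[:4]
    l={'g':(0,ys+.075),'k':(0,ys-.078),'s':(0,ys)}.get(k,k) if isinstance(k,str) else k
    return [x+np.cos(a)*l[0]-np.sin(a)*l[1],y+np.sin(a)*l[0]+np.cos(a)*l[1],z]
f=lambda p:np.concatenate([w2p(C,pts(p,k,z))-o for C,o,k,z in ob])
r=least_squares(f,[.54,.09,0,0.0],loss='soft_l1')
print(r.x,np.degrees(r.x[2])); print(np.round(f(r.x).reshape(-1,2),1))
for k,z in(('g',.11),('k',.145),('s',.158)): print(k,np.round(pts(r.x,k,z),4))
# gear
for u,v in((262,246),):
  print('gear top rim',p2w(T,260+(u+.5)/3-.5,110+(v+.5)/3-.5,.018))
print('hub',p2w(T,260+264.5/3-.5,110+242.5/3-.5,.048))
E
python3 fit.py
```

```text
[ 0.54070758  0.11952735  0.00256267 -0.01761384] 0.1468304188870063
[[ 0.3 -0.9]
 [-1.  -0.5]
 [-0.1 -1.6]
 [-0.1 -0. ]
 [-0.2 -0.9]
 [-1.1 -2.2]
 [-0.6 -0.1]
 [-1.6 -4. ]
 [-0.1 -1.6]
 [ 0.6 -0.1]]
g [0.5406 0.1769 0.11  ]
k [0.541  0.0239 0.145 ]
s [0.5408 0.1019 0.158 ]
gear top rim [ 0.62741597 -0.32842483  0.018     ]
hub [ 0.62782727 -0.32474706  0.048     ]
```

Call:
servo_tool(twist=[[0, 0, -0.06], [0, 0, -0.06], [0, 0, -0.06], [0, 0, -0.06], [0, 0, 0], [0, 0, 0], [0, 0, 0], [0, 0, 0]], xyz=[[2.9, 4.6, 1], [2.9, 4.6, 1], [2.9, 4.6, 1], [2.9, 4.6, 1], [2.9, 4.6, 1], [2.9, 4.6, 0], [2.9, 4.6, 0], [2.9, 4.6, 0]], fingers=[1, 1, 1, 1, 1, 1, 1, 1])

```text
time: 2.35
tool_pos: [0.3799, -0.2379, 0.2501]
tool_rot: [0.5, 0.501, 0.499, -0.501]
contact_force: [1.3, 0.5, 0.0]
gripper_width: 1.001
```

Call:
servo_tool(twist=[[0, 0, 0], [0, 0, 0], [0, 0, 0], [0, 0, 0], [0, 0, 0], [0, 0, 0]], xyz=[[3, 4.8, 0], [3, 4.8, 0], [3, 4.8, 0], [3, 4.8, 0], [3, 4.9, 0], [0.8, 1.9, 0]], fingers=[1, 1, 1, 1, 1, 1])

```text
time: 3.1
tool_pos: [0.5381, 0.0233, 0.2495]
tool_rot: [0.5, 0.5, 0.5, -0.5]
contact_force: [0.1, -0.4, 0.9]
gripper_width: 0.996
```

Run:
```python
from h import *
im,C=shot("wrist","w1"); print(manip.state()["tool_pos"])
for p in((.541,.0239,.145),(.5408,.1019,.158),(.5408,.1019,.092)): print(w2p(C,p))
```

```text
[0.53828042 0.02431261 0.24948821]
[258.00726213 175.76957689]
[163.4470109  179.68862452]
[181.10797102 163.48104686]
```

View pics/w1.png

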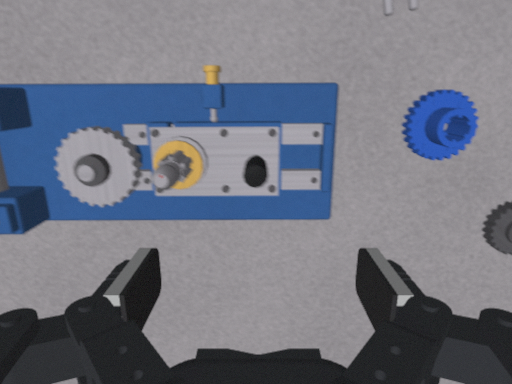

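Run:
```python
import cv2
im=cv2.imread("pics/w1.png"); cv2.imwrite("pics/w1c.png",cv2.resize(im[110:220,130:300],None,fx=4.5,fy=4.5,interpolation=cv2.INTER_CUBIC))
```

```text
(no output)
```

View pics/w1c.png

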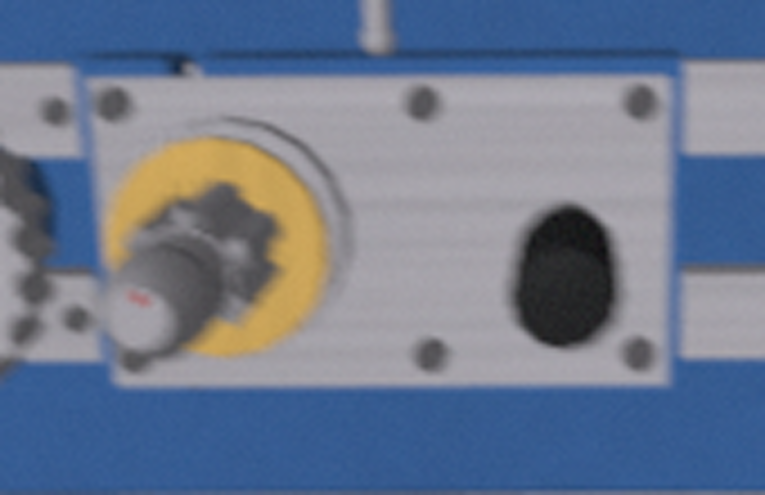

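Call:
servo_tool(twist=[[0, 0, 0], [0, 0, 0], [0, 0, 0], [0, 0, 0], [0, 0, 0], [0, 0, 0], [0, 0, 0], [0, 0, 0]], xyz=[[0.3, 0.2, -4], [0, 0, -5], [0, 0, -4.8], [0, 0, 0], [0, 0, 0], [0, 0, 0], [0, 0, 0], [0, 0, 0]], fingers=[0.6, 0.6, 0.6, 0.2, 0, 0, 0, 0])

```text
time: 4.15
tool_pos: [0.5413, 0.0224, 0.1134]
tool_rot: [0.5, 0.501, 0.499, -0.5]
contact_force: [0.8, 0.2, 3.3]
gripper_width: 0.001
```

Run:
```python
from h import *
im,C=shot("wrist","w2"); print(manip.state())
im,C=shot("scene","s2");cv2.imwrite("pics/s2c.png",cv2.resize(im[40:200,220:400,::-1],None,fx=3.6,fy=3.6,interpolation=cv2.INTER_CUBIC))
```

```text
{'time': 4.2, 'joint_pos': array([-9.59475693e-02, -7.88403655e-02,  1.89078001e+00, -3.27233259e-04,
        1.32683846e+00,  1.47716894e+00]), 'joint_vel': array([ 3.54505059e-05,  4.02157148e-04,  5.34498625e-05, -1.10872073e-03,
        9.49372830e-04, -5.52058241e-04]), 'joint_efforts': array([ 1.76028935e-01, -2.93485218e+01, -3.27314222e+01,  1.03846877e-01,
       -8.98048282e-02, -5.34736719e-04]), 'tool_pos': array([0.54132183, 0.02234513, 0.11339369]), 'tool_rot': array([ 0.50027741,  0.50110689,  0.49860017, -0.50001227]), 'contact_force': array([-0.58721918,  0.22644564,  4.68158238]), 'ft_torque': array([-0.03083912,  0.07579847, -0.0317244 ]), 'gripper_width': -0.0001638137419267041}
```

View pics/w2.png

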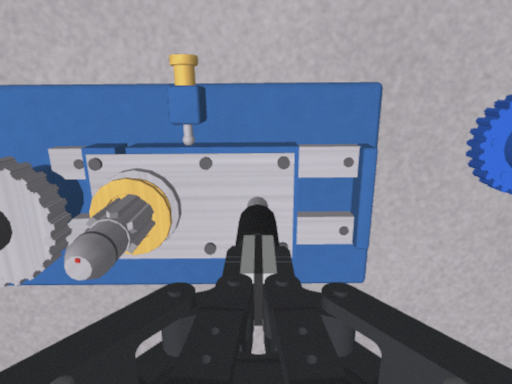

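View pics/s2c.png

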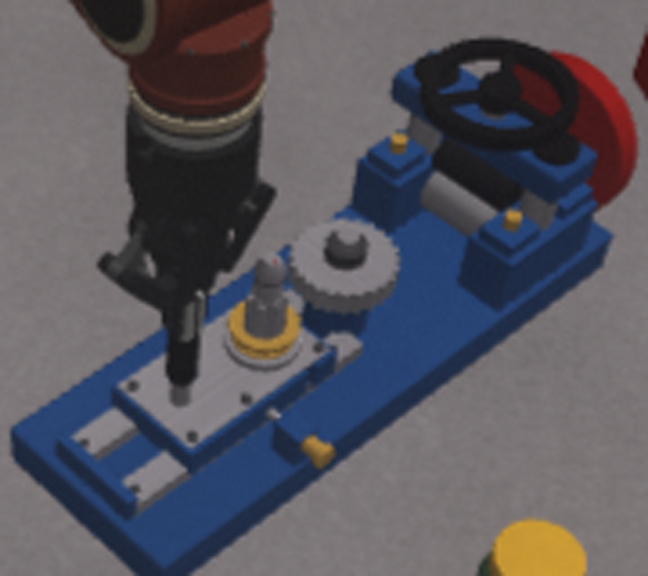

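Run:
```python
from h import *
C=cam("wrist")
for p in((.541,.0239,.145),(.541,.0239,.1),(.541,.0239,.08),(.541,.1019,.158),manip.state()["tool_pos"],(.541+.011,.0239,.1),(.53,.0239,.1)): print(p,w2p(C,p))
im=cv2.imread("pics/w2.png"); cv2.imwrite("pics/w2c.png",cv2.resize(im[180:384,150:370],None,fx=3,fy=3,interpolation=cv2.INTER_CUBIC))
```

```text
(0.541, 0.0239, 0.145) [256.41406873 250.75284137]
(0.541, 0.0239, 0.1) [256.61740369 217.03124718]
(0.541, 0.0239, 0.08) [256.68210642 206.30077933]
(0.541, 0.1019, 0.158) [ 76.96075209 264.77962076]
[0.54131831 0.02234913 0.11339689] [259.3169179  224.91325498]
(0.552, 0.0239, 0.1) [256.5521023  199.62950587]
(0.53, 0.0239, 0.1) [256.68071761 233.90335879]
```

View pics/w2c.png

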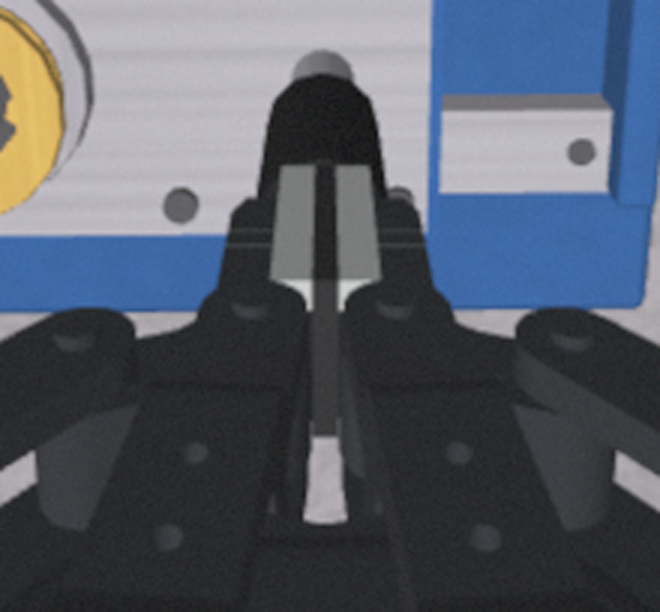

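Run:
```python
from h import *
S=cam("scene")
for p in((.5413,.0223,.1134),(.541,.0239,.145),(.541,.0239,.10),(.541,.0239,.08)): print(p,w2p(S,p),(w2p(S,p)-[220,40])*3.6)
im=cv2.imread("pics/s2.png"); cv2.imwrite("pics/s2d.png",cv2.resize(im[90:170,240:320],None,fx=7,fy=7,interpolation=cv2.INTER_CUBIC))
im=cv2.imread("pics/scene1.png"); cv2.imwrite("pics/s1d.png",cv2.resize(im[90:170,240:320],None,fx=7,fy=7,interpolation=cv2.INTER_CUBIC))
```

```text
(0.5413, 0.0223, 0.1134) [269.87918887 139.97034975] [179.56507994 359.89325909]
(0.541, 0.0239, 0.145) [270.77024855 130.43007402] [182.77289477 325.54826649]
(0.541, 0.0239, 0.1) [270.09250259 143.30304313] [180.33300931 371.89095527]
(0.541, 0.0239, 0.08) [269.80680516 148.72952195] [179.30449859 391.42627902]
```

View pics/s2d.png

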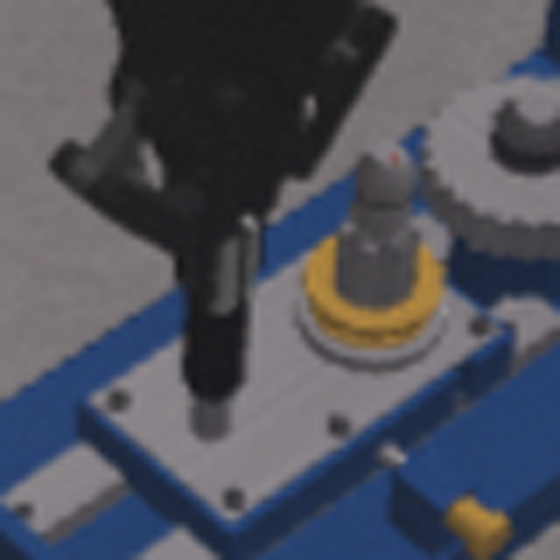

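View pics/s1d.png

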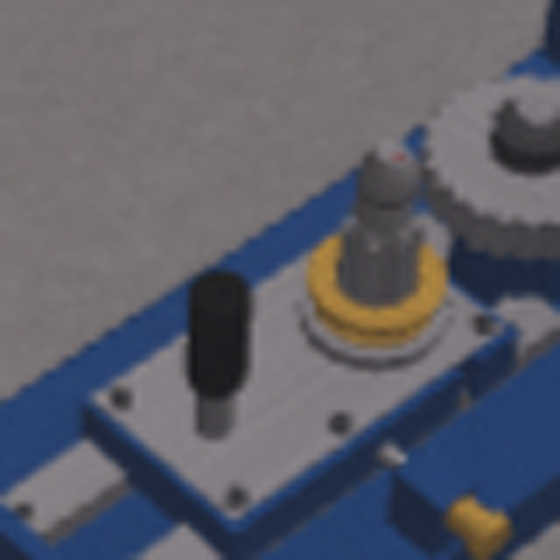

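Call:
servo_tool(twist=[[0, 0, 0], [0, 0, 0], [0, 0, 0]], xyz=[[0, -0.5, 0], [0, -0.5, 0], [0, 0, 0]], fingers=[0, 0, 0])

```text
time: 4.62
tool_pos: [0.5414, 0.013, 0.1134]
tool_rot: [0.5, 0.502, 0.499, -0.5]
contact_force: [0.0, 1.4, 6.6]
gripper_width: -0.003
```

Run:
```python
from h import *
im,C=shot("wrist","w3"); print(manip.state()["contact_force"])
im,C=shot("scene","s3");a=cv2.resize(im[90:170,240:320,::-1],None,fx=7,fy=7,interpolation=cv2.INTER_CUBIC)
cv2.imwrite("pics/s3d.png",a)
```

```text
[-0.59230119  1.72382006  6.24778829]
```

View pics/w3.png

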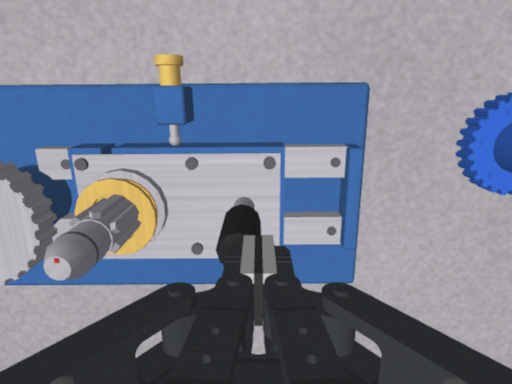

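View pics/s3d.png

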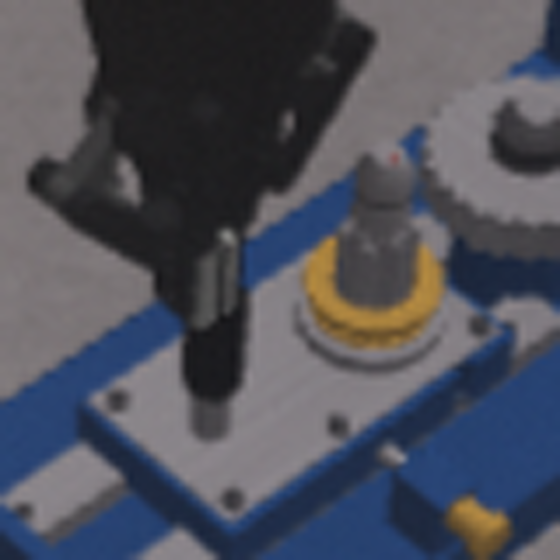

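Run:
```python
from h import *
S=cam("scene");W=cam("wrist")
for z in(.113,.12,.13,.14,.145):
    p=(.5414,.013,z); print(z,(w2p(S,p)-[240,90])*7,w2p(W,p), 'knob',(w2p(S,(.541,.024,z))-[240,90])*7)
im=cv2.imread("pics/w3.png"); cv2.imwrite("pics/w3c.png",cv2.resize(im[180:384,150:370],None,fx=3,fy=3,interpolation=cv2.INTER_CUBIC))
```

```text
0.113 [189.09717704 364.26396193] [259.3545965  224.69063171] knob [212.19869493 347.6228749 ]
0.12 [189.69912288 350.42359156] [259.40916923 229.52637167] knob [212.9304415  333.74694984]
0.13 [190.57116635 330.37294264] [259.49454572 237.09166115] knob [213.99046407 313.64601019]
0.14 [191.45779154 309.98702033] [259.5900423  245.55370173] knob [215.06813374 293.21043317]
0.145 [191.90668706 299.66569272] [259.64216511 250.17235171] knob [215.61372452 282.86453333]
```

View pics/w3c.png

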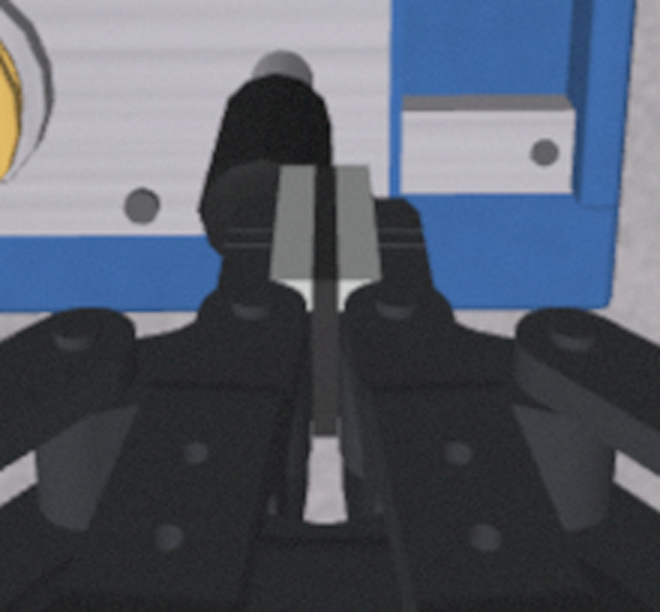

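Run:
```python
from h import *
c=vision.get_calibration("wrist");K=c["camera_matrix"];M=np.linalg.inv(c["mount"])
def pr(p):
    q=M@np.r_[p,1]; q=K@np.array([q[0],-q[1],-q[2]]); return np.round(q[:2]/q[2],1)
for y in(-.011,0,.011):
  for d in (0,.01,.02,.03,.04,.05): print(y,d,pr([-d,y,0]),pr([-d,y,.0425]))
for y in(.038,.0425):
  for d in(.06,.073,.09,.105): print('body',y,d,pr([-d,y,0]))
```

```text
-0.011 0 [259.3 242.8] [333.5 242.7]
-0.011 0.01 [259.4 250.7] [337.5 250.6]
-0.011 0.02 [259.5 259.5] [342.  259.4]
-0.011 0.03 [259.6 269.4] [347.  269.3]
-0.011 0.04 [259.7 280.4] [352.6 280.4]
-0.011 0.05 [259.9 293. ] [359.  292.9]
0 0 [259.3 224.9] [334.7 224.9]
0 0.01 [259.4 232. ] [338.9 232. ]
0 0.02 [259.5 239.9] [343.5 239.9]
0 0.03 [259.6 248.8] [348.7 248.7]
0 0.04 [259.8 258.8] [354.6 258.7]
0 0.05 [259.9 270.1] [361.2 270.1]
0.011 0 [259.3 206.4] [336.  206.4]
0.011 0.01 [259.4 212.7] [340.3 212.6]
0.011 0.02 [259.5 219.6] [345.1 219.5]
0.011 0.03 [259.7 227.4] [350.5 227.3]
0.011 0.04 [259.8 236.2] [356.6 236.1]
0.011 0.05 [260.  246.2] [363.6 246.1]
body 0.038 0.06 [260.3 189.7]
body 0.038 0.073 [260.6 201. ]
body 0.038 0.09 [261.1 220.4]
body 0.038 0.105 [261.8 244.5]
body 0.0425 0.06 [260.3 177.5]
body 0.0425 0.073 [260.6 187.5]
body 0.0425 0.09 [261.2 204.7]
body 0.0425 0.105 [261.9 226.2]
```

Call:
servo_tool(twist=[[0, 0, 0], [0, 0, 0], [0, 0, 0], [0, 0, 0]], xyz=[[0, 0, 1.5], [0, 1, 0.5], [0, 0, 0], [0, 0, 0]], fingers=[0, 0.7, 0.7, 0.7])

```text
time: 5.22
tool_pos: [0.5398, 0.0228, 0.1312]
tool_rot: [-0.499, -0.5, -0.5, 0.501]
contact_force: [-0.6, -0.1, 0.4]
gripper_width: 0.637
```

Run:
```python
from h import *
im,C=shot("wrist","w4"); print(manip.state()["contact_force"],manip.state()["tool_pos"])
cv2.imwrite("pics/w4c.png",cv2.resize(im[150:384,130:400,::-1],None,fx=2.5,fy=2.5,interpolation=cv2.INTER_CUBIC))
for y in(.0225,.024): print(w2p(C,(.541,y,.145)))
```

```text
[-0.17206104  0.04528976  0.15131162] [0.53981605 0.02270412 0.13115467]
[260.05724287 232.86448531]
[257.18832806 232.87109991]
```

View pics/w4c.png

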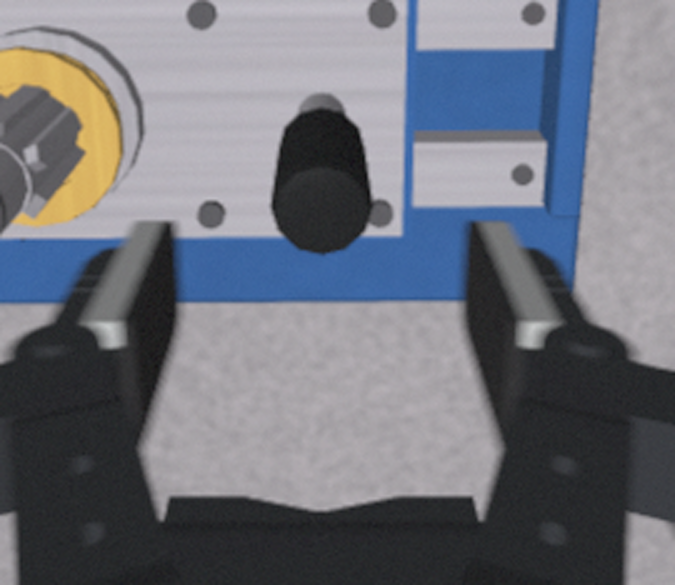

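Call:
servo_tool(twist=[[0, 0, 0], [0, 0, 0], [0, 0, 0], [0, 0, 0], [0, 0, 0], [0, 0, 0]], xyz=[[0.1, 0, -2.5], [0, 0, -2.5], [0, 0, 0], [0, 0, 0], [0, 0, 0], [0, 0, 0]], fingers=[0.6, 0.6, 0.1, 0.1, 0.1, 0.1])

```text
time: 6.02
tool_pos: [0.5409, 0.0226, 0.0817]
tool_rot: [-0.499, -0.5, -0.5, 0.501]
contact_force: [-1.1, -0.4, -3.9]
gripper_width: 0.237
```

Call:
servo_tool(twist=[[0, 0, 0], [0, 0, 0], [0, 0, 0], [0, 0, 0], [0, 0, 0], [0, 0, 0], [0, 0, 0], [0, 0, 0]], xyz=[[0, -0.6, 0], [0, -0.6, 0], [0, -0.6, 0], [0, -0.6, 0], [0, -0.6, 0], [0, -0.5, 0], [0, -0.4, 0], [0, -0.3, 0]], fingers=[0.1, 0.1, 0.1, 0.1, 0.1, 0.1, 0.1, 0.1])

```text
time: 7.02
tool_pos: [0.5412, -0.0191, 0.0817]
tool_rot: [0.499, 0.501, 0.5, -0.5]
contact_force: [0.3, 3.2, -4.2]
gripper_width: 0.236
```

Call:
servo_tool(twist=[[0, 0, 0], [0, 0, 0], [0, 0, 0], [0, 0, 0]], xyz=[[0, -0.2, 0], [0, -0.2, 0], [0, -0.2, 0], [0, 0, 0]], fingers=[0.1, 0.1, 0.1, 0.1])

```text
time: 7.52
tool_pos: [0.5412, -0.0211, 0.0817]
tool_rot: [0.497, 0.503, 0.502, -0.498]
contact_force: [-0.3, 17.0, -2.8]
gripper_width: 0.238
```

Call:
servo_tool(twist=[[0, 0, 0], [0, 0, 0], [0, 0, 0]], xyz=[[0, -0.2, 0], [0, -0.1, 0], [0, 0, 0]], fingers=[0.1, 0.1, 0.1])

```text
time: 7.9
tool_pos: [0.5412, -0.021, 0.0817]
tool_rot: [0.496, 0.504, 0.503, -0.497]
contact_force: [0.6, 28.1, -1.6]
gripper_width: 0.245
```

Call:
servo_tool(twist=[[0, 0, 0], [0, 0, 0], [0, 0, 0], [0, 0, 0]], xyz=[[0, 0.7, 0], [0, 0, 0], [0, 0, 0], [0, 0, 0]], fingers=[0.1, 0.1, 0.6, 0.6])

```text
time: 8.4
tool_pos: [0.5424, -0.0225, 0.0831]
tool_rot: [0.5, 0.501, 0.498, -0.5]
contact_force: [-0.8, -0.7, 0.0]
gripper_width: 0.599
```

Call:
servo_tool(twist=[[0, 0, 0], [0, 0, 0], [0, 0, 0]], xyz=[[0, 0, 5], [0, 0, 6], [0, 0, 3]], fingers=[0.6, 1, 1])

```text
time: 8.78
tool_pos: [0.5433, -0.0226, 0.2273]
tool_rot: [0.502, 0.502, 0.497, -0.499]
contact_force: [-0.3, 0.2, 0.3]
gripper_width: 0.985
```

Run:
```python
from h import *
im,C=shot("wrist","w5"); print(manip.state()["tool_pos"])
for y in(-.021,-.022): print(w2p(C,(.541,y,.145)),w2p(C,(.541,y+.078,.158)),w2p(C,(.541,y+.078,.092)),w2p(C,(.541,y+.078,.123)))
cv2.imwrite("pics/w5c.png",cv2.resize(im[90:250,120:300,::-1],None,fx=4,fy=3.7,interpolation=cv2.INTER_CUBIC))
```

```text
[ 0.54490343 -0.02279983  0.23101998]
[256.61793741 189.50135322] [154.65233562 194.50538622] [175.03532914 174.86843287] [166.57900722 183.01524403]
[257.8630612  189.49624965] [155.96035222 194.49998393] [176.08227015 174.86424857] [167.73425234 183.0105629 ]
```

View pics/w5c.png

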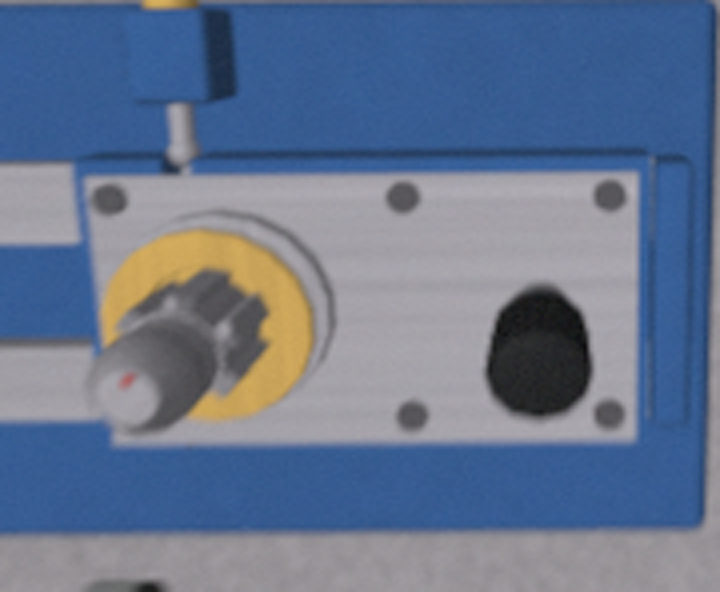

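View pics/w5.png

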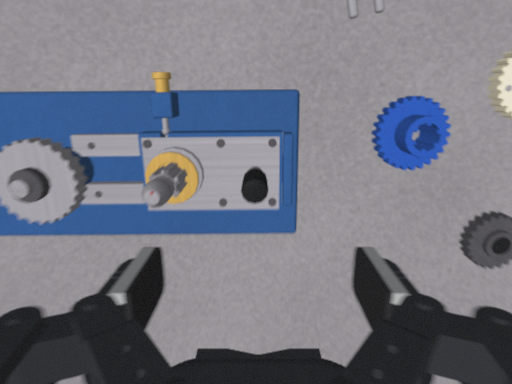

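Run:
```python
from h import *
im,C=shot("wrist","w6"); print(manip.state()["tool_pos"],manip.state()["joint_vel"])
for y in(-.021,): print(w2p(C,(.541,y,.145)),w2p(C,(.541,y+.078,.158)),w2p(C,(.541,y+.078,.092)),w2p(C,(.541,y+.078,.123)))
cv2.imwrite("pics/w6c.png",cv2.resize(im[130:220,130:220,::-1],None,fx=6.6,fy=6.6,interpolation=cv2.INTER_CUBIC))
cv2.imwrite("pics/w6d.png",cv2.resize(im[130:220,220:300,::-1],None,fx=6,fy=6,interpolation=cv2.INTER_CUBIC))
```

```text
[ 0.5444137  -0.02268077  0.22832599] [ 0.00118956  0.03664901  0.07754465  0.00242937 -0.02679181  0.00107234]
[256.26613657 190.65898292] [155.89195554 195.57490537] [175.73906038 176.32343054] [167.49143086 184.32354106]
```

View pics/w6c.png

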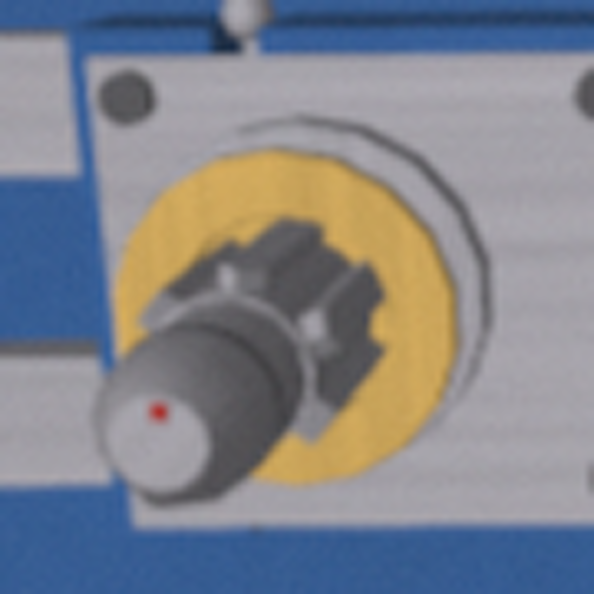

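View pics/w6d.png

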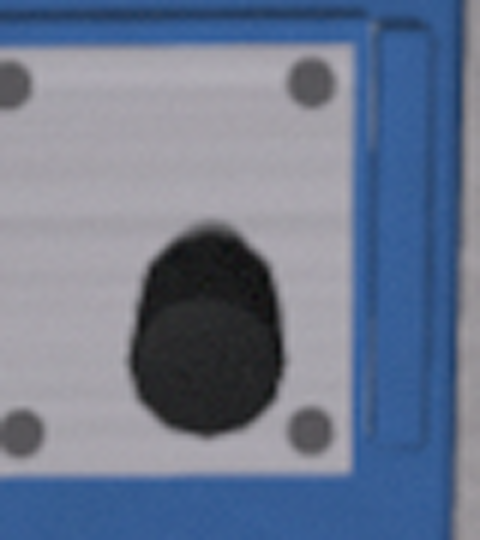

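```bash
cat > ov.py <<'E'
from h import *
def keys(C,cx,cy,th,z):
    out=[]
    for k in range(6):
        a=th+k*np.pi/3
        for r,w in((.0095,-.003),(.014,-.003),(.014,.003),(.0095,.003)):
            out.append(w2p(C,(cx+r*np.cos(a)-w*np.sin(a),cy+r*np.sin(a)+w*np.cos(a),z)))
    return np.array(out)
E
python3 - <<'E'
from ov import *
import pickle
st=manip.state()
im=cv2.imread("pics/w6.png"); C=cam("wrist",st)
f=6.6; tiles=[]
for th in(0,15,30):
    a=cv2.resize(im[130:220,130:220],None,fx=f,fy=f,interpolation=cv2.INTER_CUBIC)[100:500,60:520].copy()
    for z,c in((.093,(0,0,255)),(.123,(0,255,0))):
        p=(keys(C,.540,.0583,np.radians(th),z)-[130,130]+.5)*f-[60,100]
        cv2.polylines(a,[p.astype(np.int32)],True,c,1)
    tiles.append(cv2.resize(a,None,fx=.58,fy=.58) if 0 else a)
cv2.imwrite("pics/ovA.png",cv2.resize(np.hstack(tiles[:2]),(800,348))); cv2.imwrite("pics/ovB.png",tiles[2])
E
```

```text
(no output)
```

View pics/ovA.png

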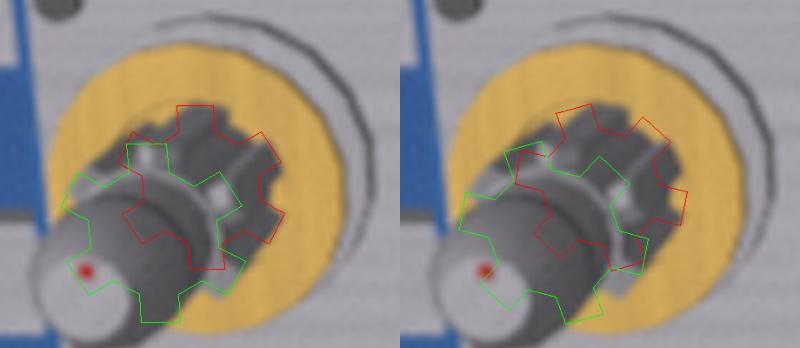

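Run:
```python
from ov import *
st=manip.state()
im=cv2.imread("pics/w6.png"); C=cam("wrist",st)
f=9; tiles=[]
for th in(-4,-8,-12,-16):
    a=cv2.resize(im[140:205,135:205],None,fx=f,fy=f,interpolation=cv2.INTER_CUBIC).copy()
    for z,c in((.092,(0,0,255)),(.123,(0,255,0))):
        p=(keys(C,.540,.0583,np.radians(th),z)-[135,140]+.5)*f
        cv2.polylines(a,[p.astype(np.int32)],True,c,1)
    tiles.append(a[:,130:530])
cv2.imwrite("pics/ovA.png",cv2.resize(np.vstack([np.hstack(tiles[:2]),np.hstack(tiles[2:])])[:,:],(520,600) if 0 else (410*1,600)))
cv2.imwrite("pics/ovC.png",np.hstack(tiles[:2])[:480]);cv2.imwrite("pics/ovD.png",np.hstack(tiles[2:])[:480])
```

```text
(no output)
```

View pics/ovC.png

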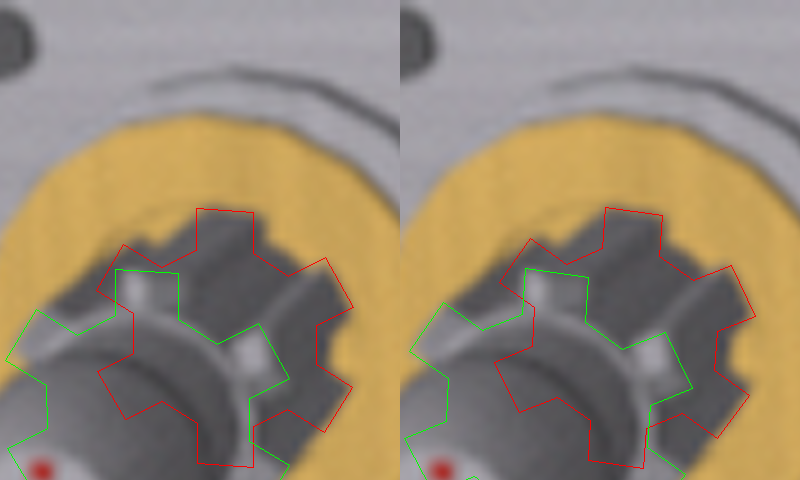

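View pics/ovD.png

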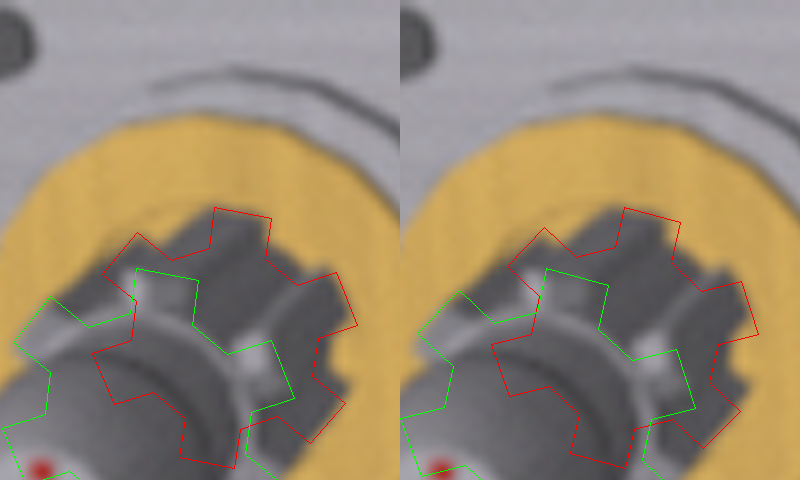

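```bash
cat > fitstud.py <<'E'
from ov import *
st=manip.state()
im=cv2.imread("pics/w6.png"); C=cam("wrist",st)
f=6;u0,v0=145,145;W,H=60,60
a=cv2.resize(im[v0:v0+H,u0:u0+W],None,fx=f,fy=f,interpolation=cv2.INTER_CUBIC)
hsv=cv2.cvtColor(a,cv2.COLOR_BGR2HSV)
yel=((hsv[...,1]>95)&(hsv[...,0]<35)).astype(np.uint8)
cv2.imwrite("pics/yel.png",yel*255)
def render(cx,cy,th):
    m=np.zeros(a.shape[:2],np.uint8)
    for z in np.linspace(.089,.123,12):
        p=(keys(C,cx,cy,th,z)-[u0,v0]+.5)*f
        cv2.fillPoly(m,[np.round(p*16).astype(np.int32)],1,shift=4)
    t=np.linspace(0,2*np.pi,40)
    for z in np.linspace(.123,.158,12):
        r=.0105 if z<.150 else .0105-.0045*(z-.15)/.008
        p=(np.array([w2p(C,(cx+r*np.cos(b),cy+r*np.sin(b),z)) for b in t])-[u0,v0]+.5)*f
        cv2.fillPoly(m,[np.round(p*16).astype(np.int32)],1,shift=4)
    return m
# washer disc region
hull=cv2.convexHull(np.argwhere(yel)[:,::-1].astype(np.int32)); R0=np.zeros_like(yel); cv2.fillConvexPoly(R0,hull,1)
best=[]
for th in range(-30,30,2):
  for cx in np.arange(.537,.5435,.001):
    for cy in np.arange(.055,.0615,.001):
      m=render(cx,cy,np.radians(th)); best.append((int(((m==yel)&(R0>0)).sum()),th,round(cx,4),round(cy,4)))
best.sort(); print(best[:8], R0.sum())
d={}
for b in best: d.setdefault(b[1],b)
print(sorted(d.values())[:12])
E
python3 fitstud.py
```

```text
[(2114, -8, np.float64(0.54), np.float64(0.059)), (2212, -10, np.float64(0.54), np.float64(0.059)), (2216, -6, np.float64(0.54), np.float64(0.059)), (2388, -6, np.float64(0.54), np.float64(0.058)), (2403, -8, np.float64(0.54), np.float64(0.058)), (2419, -4, np.float64(0.54), np.float64(0.059)), (2477, -12, np.float64(0.54), np.float64(0.059)), (2661, -4, np.float64(0.54), np.float64(0.058))] 72509
[(2114, -8, np.float64(0.54), np.float64(0.059)), (2212, -10, np.float64(0.54), np.float64(0.059)), (2216, -6, np.float64(0.54), np.float64(0.059)), (2419, -4, np.float64(0.54), np.float64(0.059)), (2477, -12, np.float64(0.54), np.float64(0.059)), (2721, -2, np.float64(0.54), np.float64(0.059)), (2797, -14, np.float64(0.54), np.float64(0.059)), (3056, 0, np.float64(0.54), np.float64(0.059)), (3128, -16, np.float64(0.54), np.float64(0.059)), (3422, 2, np.float64(0.54), np.float64(0.059)), (3434, -18, np.float64(0.54), np.float64(0.059)), (3710, 4, np.float64(0.54), np.float64(0.059))]
```

View pics/yel.png

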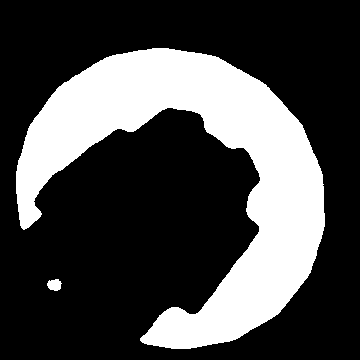

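Call:
servo_tool(twist=[[0, 0, 0], [0, 0, 0], [0, 0, 0], [0, 0, 0], [0, 0, 0], [0, 0, 0], [0, 0, 0]], xyz=[[1.3, -5.5, 0], [1.5, -5.5, 0], [1.5, -5.5, 0], [1.5, -5.5, 0], [1.5, -5.5, 0], [1, -2.8, 0], [0, 0, 0]], fingers=[1, 1, 1, 1, 1, 1, 1])

```text
time: 9.75
tool_pos: [0.6235, -0.3268, 0.2195]
tool_rot: [-0.498, -0.501, -0.499, 0.502]
contact_force: [-1.4, 0.2, 0.1]
gripper_width: 1.0
```

Run:
```python
from h import *
st=manip.state()
im,C=shot("wrist","w7"); print(st["tool_pos"],st["tool_rot"],np.abs(st["joint_vel"]).max())
np.savez("w7.npz",K=C[0],o=C[1],R=C[2])
print(vision.spot_in("wrist","new_gear")[:3],vision.spot_in("wrist","gear_bore")[:3])
u,v=w2p(C,(.6278,-.3247,.048)); print(u,v)
u,v=int(u),int(v)
u0,v0=max(u-60,0),max(v-55,0)
cv2.imwrite("pics/w7c.png",cv2.resize(im[v0:v0+110,u0:u0+120,::-1],None,fx=5,fy=5,interpolation=cv2.INTER_CUBIC)); print(u0,v0)
```

```text
[ 0.62351236 -0.32682188  0.21953886] [-0.49790154 -0.50101441 -0.49936695  0.50170834] 0.040019411885675114
[{'extent': [257.4, 148.8, 71.4, 73.1], 'score': 0.93}, {'extent': [282.4, 38.8, 81.7, 75.9], 'score': 0.84}, {'extent': [154.7, 199.0, 71.8, 72.0], 'score': 0.73}] [{'extent': [283.1, 36.9, 83.1, 72.6], 'score': 0.92}, {'extent': [261.0, 151.6, 76.2, 77.6], 'score': 0.78}, {'extent': [152.5, 197.1, 73.2, 70.1], 'score': 0.69}]
256.5822770654943 159.05783394613582
196 104
```

View pics/w7.png

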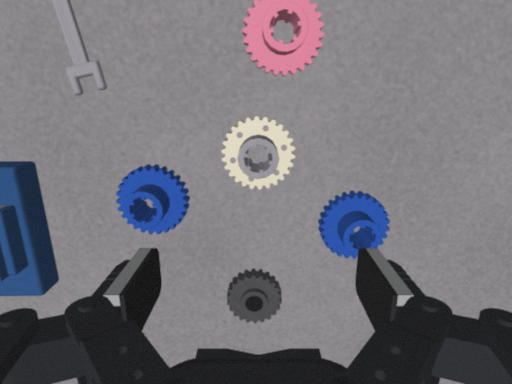

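View pics/w7c.png

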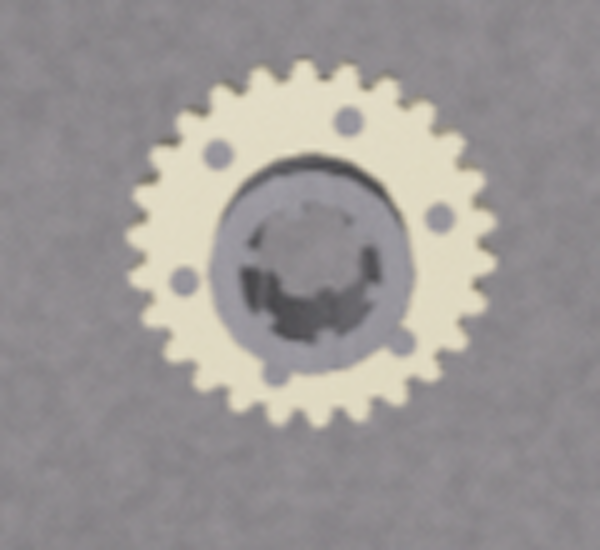

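Run:
```python
from h import *
d=np.load("w7.npz");C=(d["K"],d["o"],d["R"])
im=cv2.imread("pics/w7.png")
print(p2w(C,196+313.5/5-.5,104+270.5/5-.5,.048),p2w(C,196+312.5/5-.5,104+245/5-.5,.018))
a=cv2.resize(im[138:180,236:282],None,fx=14,fy=14,interpolation=cv2.INTER_CUBIC); 
a=cv2.convertScaleAbs(a,alpha=1.6,beta=-40)
cv2.imwrite("pics/w7d.png",a)
c=p2w(C,196+313.5/5-.5,104+270.5/5-.5,.048)
def slots(th,z=.048):
    o=[]
    for k in range(6):
        b=th+k*np.pi/3
        for r,w in((.012,-.00425),(.015,-.00425),(.015,.00425),(.012,.00425)):
            rr=np.sqrt(r*r-w*w); o.append(w2p(C,(c[0]+rr*np.cos(b)-w*np.sin(b),c[1]+rr*np.sin(b)+w*np.cos(b),z)))
    return np.array(o)
t=[]
for th in(-16,14,-1,-31):
    b=a.copy(); p=(slots(np.radians(th))-[236,138]+.5)*14
    cv2.polylines(b,[p.astype(np.int32)],True,(0,255,0),1); t.append(b[60:540,80:560])
cv2.imwrite("pics/w7e.png",cv2.resize(np.vstack([np.hstack(t[:2]),np.hstack(t[2:])]),(600,600)))
```

```text
[ 0.62934585 -0.32641322  0.048     ] [ 0.62953078 -0.32621935  0.018     ]
```

View pics/w7e.png

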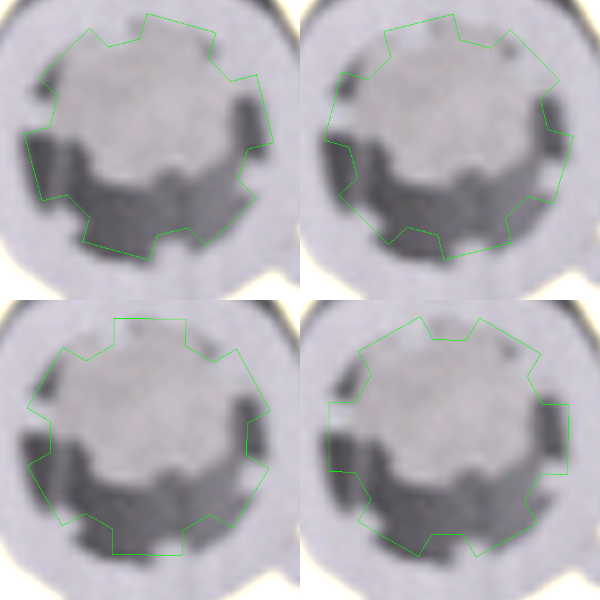

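View pics/w7d.png

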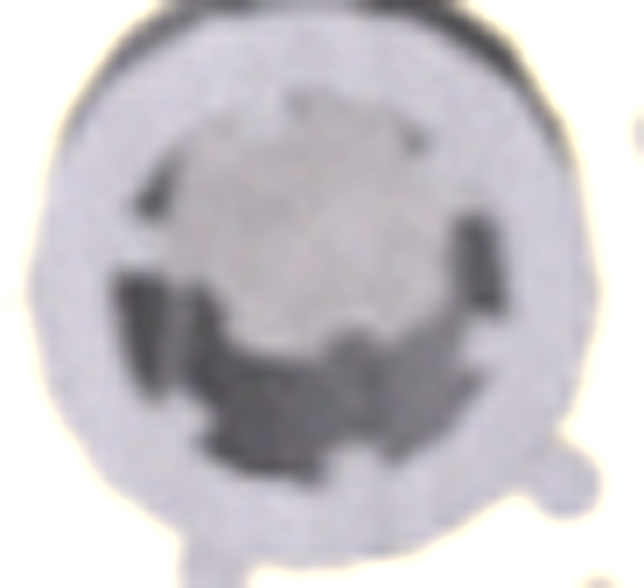

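Call:
servo_tool(twist=[[0, 0, 0], [0, 0, 0], [0, 0, 0], [0, 0, 0], [0, 0, 0], [0, 0, 0], [0, 0, 0]], xyz=[[0.6, -0.1, -5], [0, 0, -6], [0, 0, -6], [0, 0, -3], [0, 0, -1.5], [0, 0, -1], [0, 0, 0]], fingers=[0.65, 0.65, 0.65, 0.65, 0.65, 0.65, 0.65])

```text
time: 10.78
tool_pos: [0.6307, -0.3254, -0.0024]
tool_rot: [0.5, 0.501, 0.499, -0.5]
contact_force: [-1.0, 0.5, 0.6]
gripper_width: 0.65
```

Run:
```python
from h import *
im,C=shot("wrist","w8"); st=manip.state(); print(st["tool_pos"],st["contact_force"])
im,C=shot("scene","s8"); cv2.imwrite("pics/s8c.png",cv2.resize(im[200:330,110:250,::-1],None,fx=4.5,fy=4.5,interpolation=cv2.INTER_CUBIC))
```

```text
[ 0.63115932 -0.32580188 -0.00170518] [ 0.46356003 -0.06844737  0.27456471]
```

View pics/w8.png

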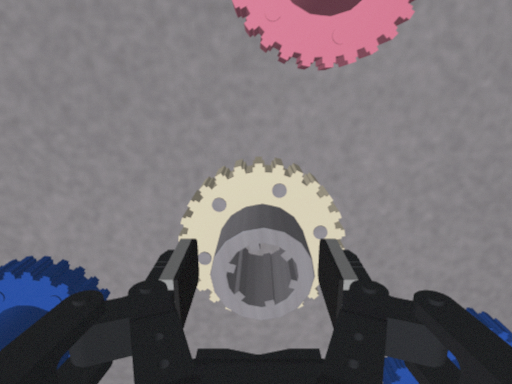

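View pics/s8c.png

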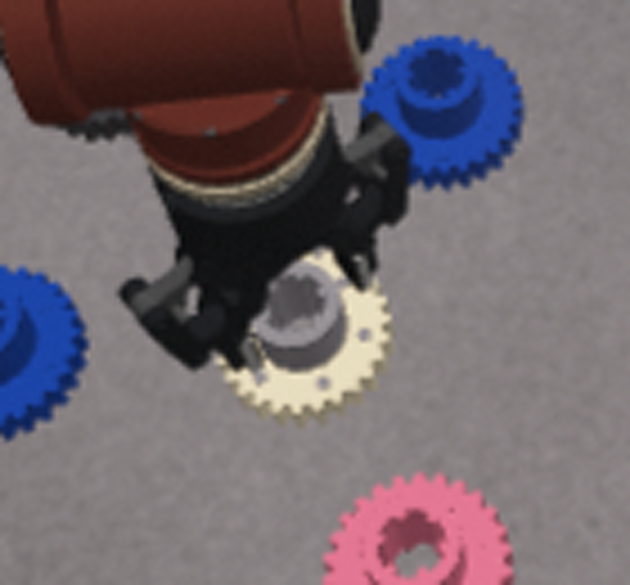

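Call:
servo_tool(twist=[[0, 0, 0], [0, 0, 0], [0, 0, 0], [0, 0, 0], [0, 0, 0], [0, 0, 0]], xyz=[[-0.1, -0.1, -0.5], [0, 0, -0.5], [0, 0, 0], [0, 0, 0], [0, 0, 0], [0, 0, 0]], fingers=[0.65, 0.65, 0.2, 0.2, 0.2, 0.2])

```text
time: 11.62
tool_pos: [0.629, -0.3263, -0.0137]
tool_rot: [-0.499, -0.5, -0.5, 0.501]
contact_force: [0.6, 0.2, -3.0]
gripper_width: 0.508
```

Call:
servo_tool(twist=[[0, 0, 0], [0, 0, 0], [0, 0, 0], [0, 0, 0.04], [0, 0, 0.04], [0, 0, 0.04], [0, 0, 0.046], [0, 0, 0]], xyz=[[0, 0, 3], [0, 0, 6], [0, 0, 6], [-1, 4, 3.9], [-1.3, 5.6, 0], [-1.3, 5.6, 0], [-1.3, 5.6, 0], [-1.3, 5.6, 0]], fingers=[0.2, 0.2, 0.2, 0.2, 0.2, 0.2, 0.2, 0.2])

```text
time: 12.62
tool_pos: [0.566, -0.0605, 0.175]
tool_rot: [0.539, 0.457, 0.54, -0.457]
contact_force: [0.5, 0.9, -2.9]
gripper_width: 0.511
```

Call:
servo_tool(twist=[[0, 0, 0], [0, 0, 0], [0, 0, 0], [0, 0, 0]], xyz=[[-1.2, 5, 0], [-1, 4.6, 0], [-0.4, 1.6, 0], [0, 0, 0]], fingers=[0.2, 0.2, 0.2, 0.2])

```text
time: 13.12
tool_pos: [0.5408, 0.0501, 0.1753]
tool_rot: [0.54, 0.457, 0.54, -0.457]
contact_force: [0.6, -0.5, -3.6]
gripper_width: 0.51
```

Run:
```python
from h import *
im,C=shot("wrist","w9"); st=manip.state(); print(st["tool_pos"],st["tool_rot"],st["contact_force"])
np.savez("w9.npz",K=C[0],o=C[1],R=C[2])
im,C=shot("scene","s9"); cv2.imwrite("pics/s9c.png",cv2.resize(im[40:200,220:380,::-1],None,fx=3.7,fy=3.7,interpolation=cv2.INTER_CUBIC))
im,C=shot("top","t9"); cv2.imwrite("pics/t9c.png",cv2.resize(im[180:280,100:250,::-1],None,fx=5,fy=5,interpolation=cv2.INTER_CUBIC))
```

```text
[0.54115027 0.0491974  0.17541694] [ 0.53939534  0.45704092  0.53921998 -0.45761128] [ 0.08312124 -0.7255688  -2.64566102]
```

View pics/w9.png

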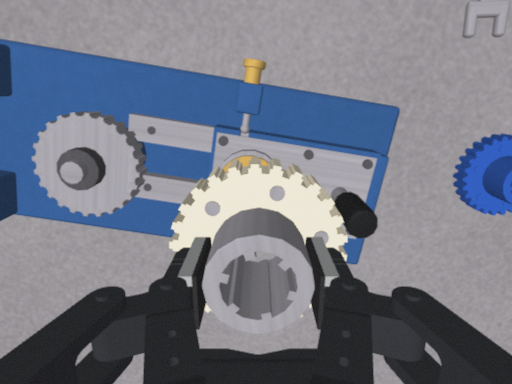

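View pics/s9c.png

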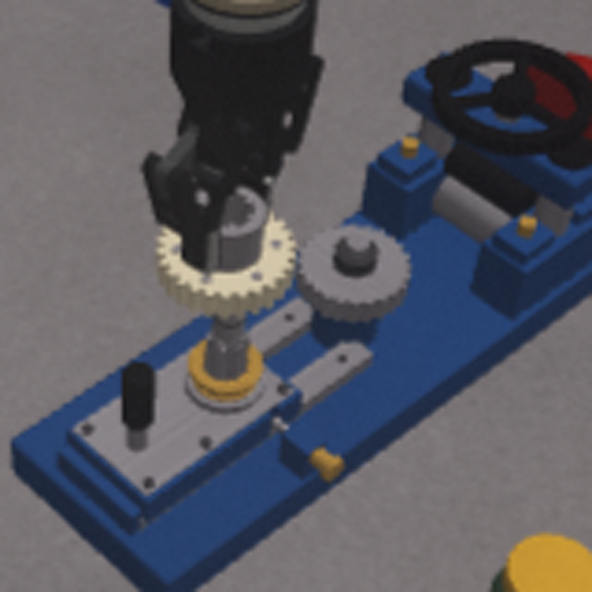

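Run:
```python
from h import *
d=np.load("w9.npz");C=(d["K"],d["o"],d["R"]); im=cv2.imread("pics/w9.png")
z=.1754+.0137+.018
hs=[p2w(C,u,v,z)[:2] for u,v in((277,193),(212,208),(321.5,237))]
c=p2w(C,258,280,.1754+.0137+.048)[:2]; print('hub c',c)
for c0 in (c,(.5412,.0492)):
  print([round(np.degrees(np.arctan2(h[1]-c0[1],h[0]-c0[0]))%60,1) for h in hs],[round(np.hypot(*(h-c0))*1e3,1) for h in hs])
# fit circle center thru 3 adjacent holes at 60deg: center = h0 + ... via middle
a=cv2.resize(im[150:340,160:360],None,fx=4,fy=4,interpolation=cv2.INTER_CUBIC)[:600]; cv2.imwrite("pics/w9c.png",a)
d=np.load("w7.npz");C=(d["K"],d["o"],d["R"])
px=[(348,122),(440,218),(402,342),(276,372),(185,282),(218,154)]
H=np.array([p2w(C,196+(u+.5)/5-.5,104+(v+.5)/5-.5,.018)[:2] for u,v in px]); m=H.mean(0); print(m,[round(np.degrees(np.arctan2(*(h-m)[::-1]))%60,1) for h in H])
```

```text
hub c [0.54328582 0.05157115]
[np.float64(51.1), np.float64(57.6), np.float64(47.8)] [np.float64(27.2), np.float64(28.0), np.float64(30.0)]
[np.float64(56.4), np.float64(56.7), np.float64(53.3)] [np.float64(29.0), np.float64(31.1), np.float64(28.5)]
[ 0.62831181 -0.32610001] [np.float64(43.9), np.float64(43.7), np.float64(43.9), np.float64(43.6), np.float64(44.1), np.float64(43.7)]
```

View pics/w9c.png

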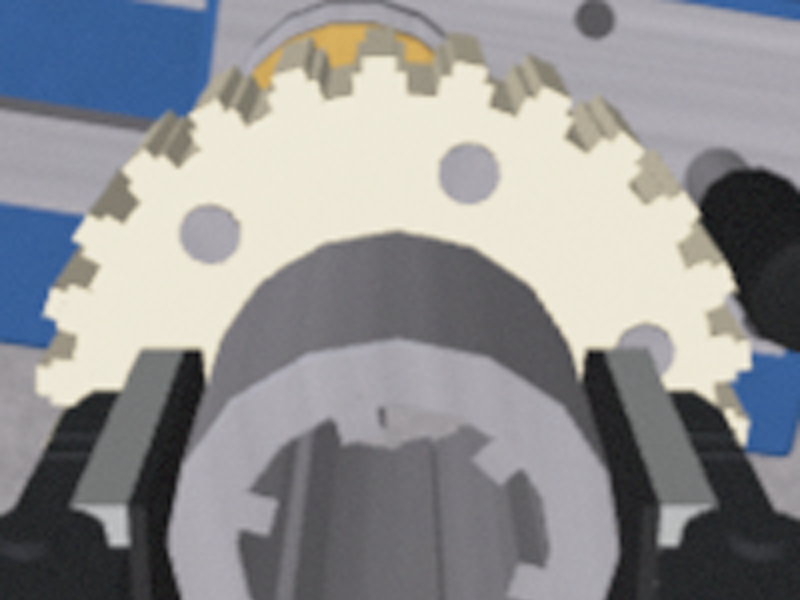

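Call:
servo_tool(twist=[[0, 0, 0], [0, 0, 0], [0, 0, 0], [0, 0, 0], [0, 0, 0], [0, 0, 0]], xyz=[[-0.1, 0.8, 0], [0, 0, -1.5], [0, 0, -1], [0, 0, -0.5], [0, 0, -0.5], [0, 0, 0]], fingers=[0.2, 0.2, 0.2, 0.2, 0.2, 0.2])

```text
time: 14.02
tool_pos: [0.54, 0.0576, 0.1402]
tool_rot: [0.539, 0.457, 0.539, -0.458]
contact_force: [-0.2, -0.2, -2.9]
gripper_width: 0.506
```

Run:
```python
from h import *
im,C=shot("wrist","w10"); st=manip.state(); print(st["tool_pos"],st["contact_force"])
cv2.imwrite("pics/w10c.png",cv2.resize(im[150:384,130:400,::-1],None,fx=2.5,fy=2.5,interpolation=cv2.INTER_CUBIC))
```

```text
[0.54028725 0.05759211 0.14074001] [ 0.17832885 -0.50248702 -3.87247265]
```

View pics/w10c.png

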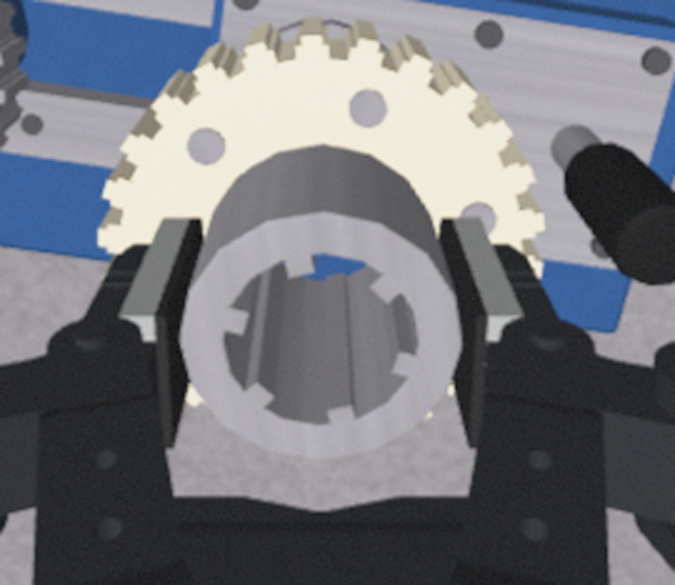

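Call:
servo_tool(twist=[[0, 0, 0], [0, 0, 0], [0, 0, 0], [0, 0, 0], [0, 0, 0]], xyz=[[0, 0, -0.6], [0, 0, -0.6], [0, 0, -0.6], [0, 0, -0.6], [0, 0, 0]], fingers=[0.2, 0.2, 0.2, 0.2, 0.2])

```text
time: 14.7
tool_pos: [0.5397, 0.0576, 0.1158]
tool_rot: [0.539, 0.457, 0.54, -0.458]
contact_force: [-0.2, -0.9, -3.0]
gripper_width: 0.509
```

Call:
servo_tool(twist=[[0, 0, 0], [0, 0, 0], [0, 0, 0], [0, 0, 0], [0, 0, 0]], xyz=[[0, 0, -0.4], [0, 0, -0.4], [0, 0, -0.4], [0, 0, -0.3], [0, 0, 0]], fingers=[0.2, 0.2, 0.2, 0.2, 0.2])

```text
time: 15.32
tool_pos: [0.5399, 0.0576, 0.1013]
tool_rot: [0.539, 0.457, 0.539, -0.458]
contact_force: [0.9, 0.4, -3.7]
gripper_width: 0.51
```

Run:
```python
from h import *
st=manip.state(); print(st["tool_pos"],st["contact_force"],st["ft_torque"])
im,C=shot("wrist","w11"); 
cv2.imwrite("pics/w11c.png",cv2.resize(im[150:384,130:400,::-1],None,fx=2.5,fy=2.5,interpolation=cv2.INTER_CUBIC))
```

```text
[0.53993736 0.0576207  0.10126916] [ 0.8762339   0.41151974 -3.7395103 ] [-0.04337124 -0.02130076  0.05563355]
```

View pics/w11c.png

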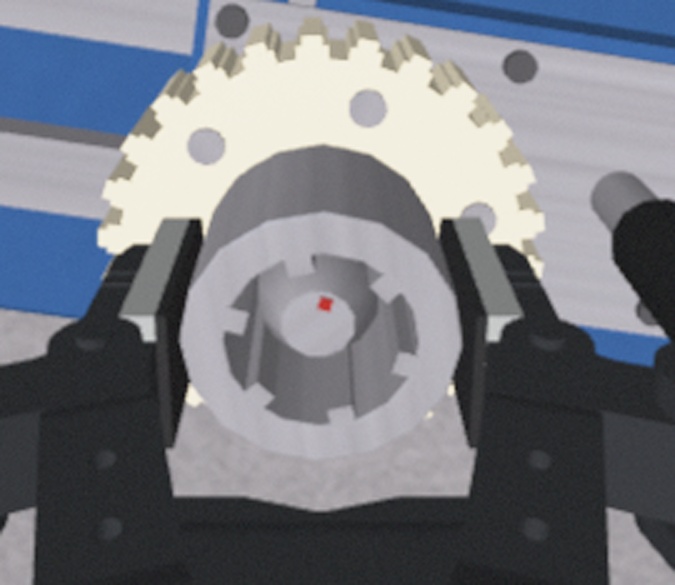

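Call:
servo_tool(twist=[[0, 0, 0], [0, 0, 0], [0, 0, 0], [0, 0, 0], [0, 0, 0]], xyz=[[0, 0, -0.4], [0, 0, -0.4], [0, 0, -0.4], [0, 0, -0.3], [0, 0, 0]], fingers=[0.2, 0.2, 0.2, 0.2, 0.2])

```text
time: 16.0
tool_pos: [0.5399, 0.0576, 0.0863]
tool_rot: [0.539, 0.457, 0.539, -0.458]
contact_force: [0.7, -0.9, -3.0]
gripper_width: 0.509
```

Call:
servo_tool(twist=[[0, 0, 0], [0, 0, 0], [0, 0, 0], [0, 0, 0], [0, 0, 0]], xyz=[[0, 0, -0.3], [0, 0, -0.3], [0, 0, -0.3], [0, 0, -0.2], [0, 0, 0]], fingers=[0.2, 0.2, 0.2, 0.2, 0.2])

```text
time: 16.62
tool_pos: [0.5408, 0.0576, 0.0781]
tool_rot: [0.539, 0.458, 0.539, -0.457]
contact_force: [-6.0, -0.2, 9.1]
gripper_width: 0.509
```

Call:
servo_tool(twist=[[0, 0, 0], [0, 0, 0], [0, 0, 0]], xyz=[[0, 0, -0.2], [0, 0, -0.2], [0, 0, 0]], fingers=[0.2, 0.2, 0.2])

```text
time: 17.0
tool_pos: [0.5412, 0.0577, 0.078]
tool_rot: [0.539, 0.457, 0.539, -0.457]
contact_force: [-17.0, -0.2, 28.3]
gripper_width: 0.51
```

Call:
servo_tool(twist=[[0, 0, 0], [0, 0, 0]], xyz=[[-0.3, 0, 0.05], [0, 0, 0]], fingers=[0.2, 0.2])

```text
time: 17.25
tool_pos: [0.5411, 0.0577, 0.0781]
tool_rot: [0.542, 0.459, 0.537, -0.455]
contact_force: [-3.6, 0.8, 16.8]
gripper_width: 0.506
```

Run:
```python
from h import *
st=manip.state(); print(st["time"],st["tool_pos"],st["contact_force"],st["ft_torque"])
im,C=shot("wrist","w12"); 
cv2.imwrite("pics/w12c.png",cv2.resize(im[150:384,130:400,::-1],None,fx=2.5,fy=2.5,interpolation=cv2.INTER_CUBIC))
print(w2p(C,(.5395,.058,.158)),w2p(C,(.5395,.058,.140)))
im,C=shot("scene","s12"); cv2.imwrite("pics/s12c.png",cv2.resize(im[80:180,230:330,::-1],None,fx=6,fy=6,interpolation=cv2.INTER_CUBIC))
```

```text
17.25 [0.54105681 0.05766684 0.07805682] [-3.58244428  0.77066401 16.77174124] [0.12200818 0.72934582 0.00734846]
[259.6622897  318.42117334] [259.31295128 288.48341234]
```

View pics/w12c.png

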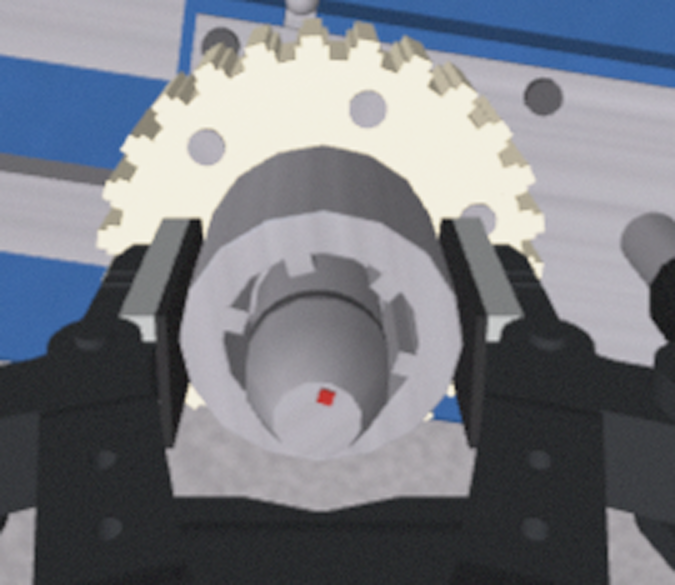

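View pics/s12c.png

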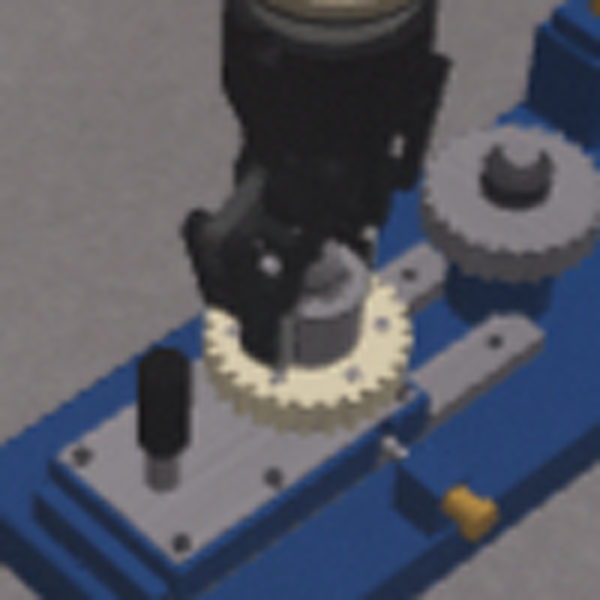

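Call:
servo_tool(twist=[[0, 0, 0], [0, 0, 0], [0, 0, 0], [0, 0, 0]], xyz=[[-0.1, 0, -0.1], [0, 0, 0], [0, 0, 0], [0, 0, 0]], fingers=[0.2, 0.2, 0.2, 0.2])

```text
time: 17.85
tool_pos: [0.5411, 0.0576, 0.0781]
tool_rot: [0.542, 0.46, 0.536, -0.455]
contact_force: [-3.9, 0.9, 19.5]
gripper_width: 0.512
```

Call:
servo_tool(twist=[[0, 0, 0], [0, 0, 0], [0, 0, 0], [0, 0, 0]], xyz=[[0, 0, 0], [0, 0, 0], [0, 0, 0], [0, 0, 0]], fingers=[0.2, 0.2, 0.2, 0.2])

```text
time: 18.35
tool_pos: [0.5411, 0.0576, 0.078]
tool_rot: [0.542, 0.46, 0.536, -0.455]
contact_force: [-4.9, 0.7, 19.5]
gripper_width: 0.507
```

```bash
python3 -c "
from h import *
print(job.job_done())"
```

```text
the job is handed in; nothing more can be done
None
```

The job is done and handed in. The slide is drawn back, and the cream gear is on the stud, pressed fully home and still gripped for you to fit the clip. It took about 18 s of the 48 s allowed.

**Slide:** I drew it back by the knob to its hard stop. It took 28 N there with no further movement, and the wrist picture afterwards showed the plunger ball in the notch.

**Gear:** I picked the cream gear by its hub, turned it about 9.5° to match the stud's keys, and lowered it. The splines meshed first time with no resistance above the washer.

**Last checks:**
- **Seating:** the gear stopped hard at tool height 0.078 m. That matches the height expected when it is fully home, with its underside about 92 mm above the bench. I did not read the washer's travel directly.
- **Press:** the steady reading was 19.5 N, about 22 N on the washer with the gear's weight included. 13 N is needed to hold it fully down.
- **Grip:** steady at 0.51 opening.
- **Side force:** a small side push of about 5 N remains. It reached 17 N while pressing, so I shifted the tool to ease it.

**What disagreed:** the fingertips ended about 32 mm short of the tool point given. Because of that, my first grasp at the knob closed on top of it, brushed it and moved the slide only 1 to 2 mm. I allowed for the difference after that.

I did not touch the old gear, the wrench or the grease tin.

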